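Clear the sample press: catch tray and die into the tote

ROBOT

A 6-joint arm with a two-finger parallel gripper is mounted at the origin on the work surface. World frame = base frame: x ahead of the robot, y to its left, z up, the work surface at z = 0. Lengths are in m, angles in rad, forces in N, time in s.
With the tool pointing down it reaches from about 0.275 to 0.875 m from the base axis. Payload 12.5 kg.
Tool frame: the origin (TCP) lies at the very end of the fingers, on their centre line; the grasp point (between the pads) lies r.grip_depth behind it (r.grip_depth is the distance from the TCP to the grasp point, in m); z points along the fingers, y is the line along which they close (so a half turn about z gives the same grasp; the last joint's range is limited). The gripper opens to 85 mm and grips with 20 to 120 N. Pads are 22 mm wide; open, the fingers measure 114 mm over their backs; the gripper's body (76 mm by 85 mm) begins 54 mm behind the grasp point. The pads swing forward as they close: fully open they stand 13 mm farther back than shut.
Start: joints at [-1.334, 0.351, 1.652, -0, 1.139, -0.085], TCP at [0.174, -0.522, 0.231] pointing down, gripper open.
Joint ranges: [-2.75, 2.75], [-0.79, 2.1], [0.01, 2.65], [-1.57, 4.71], [0.07, 3.14], [-2.87, 2.87]. Speed limits (rad/s): [2.22, 2.22, 2.79, 3.14, 3.14, 3.14].

INTERFACE

Orientations are given as a unit quaternion [w, x, y, z].
In Python, from workcell import r gives the robot as it stands. The module is installed in compiled form; this text tells all that it offers.
- The arm moves only by the tool move_arm, never from a script. Its argument "moves" is a list of rows, each a list of 6 numbers: the shift along the tool's x, y, z in m, then the turn, a rotation vector about the tool's x, y, z in rad. A call has 1 to 20 rows; each row is the pose to reach, as a shift and turn from the pose commanded when the call began, along the tool's axes at that moment; what a row does not reach only later rows make up. A row lasts 1/8 s, in which the tool goes at most 62.5 mm and 10.7 degrees, less where a joint would pass 70% of its speed; a pose out of reach is approached as far as the arm can. A call with a gripper value outside its range is refused whole. "gripper" is the opening, from 0 (shut) to 1 (fully open), set as the call begins (left out, the last holds). The fingers move at their own pace and stop on an object; "force" is the grip in N (left out, the last holds). Time passes only in rows, so rows that repeat a pose let the fingers close. It gives the time, the measured TCP pose, the force, the opening and the grip force at its end, in the units of the state.
- r.get_state(): the state, without advancing time (a new reading comes with each control period).
- r.read_camera(name): name is "side" or "top" or "wrist"; returns (picture, depth): 384x512x3 uint8, red, green, blue; 384x512 float32, m along the optical axis (not along the pixel's ray), 0 where there is no reading.
- r.camera_params(name): a dict with "camera_matrix" (3x3 intrinsics, pixels), "eye" and "rotation" of the camera in the world; the wrist camera has in their place "hand_eye" (4x4, takes a point from camera to tool coordinates, whose origin is the TCP and whose axes are the flange's). Camera axes: x right, y down, z forward; pixel columns grow to the right and rows downward; lengths in m; the calibration is good to about 2 mm. A picture is of the moment at which its call begins: read the wrist's pose just before it. camera_params takes no time and is no camera call.
- r.sign_off(): hands the job in; it is judged then, once.
Trained networks look in the newest picture that a camera, given by its name, has taken for a name from the list of things; names that differ only in an ending like _2 or _b are one class to them, and where a whole thing is asked for, a point or a joint stands for the part that bears it (a point fixed in the world has none). Each returns a list of dicts, best first, with "p" (0 to 1); they miss things now and then, are a little off and sometimes report something else, mostly with a low value. They report only what shows in the picture. A call takes as long as a camera call. They do not tell look-alikes from the thing itself.
- r.spot_in(camera, label): "box" ([centre column, centre row, width, height] in pixels, round what is visible of it).
- r.cut_out(camera, label): "pixels" (384x512 bool, what is visible of it) and "box" ([centre column, centre row, width, height] in pixels, round what is visible of it).
- r.spot_point(camera, label): "at" ([column, row] in pixels: a listed point, or the origin of a listed thing).
The state is a dict: "time_s": time; "joints": joint angles; "joint_vel": joint speeds; "effort": joint torques, N m; "tcp_pos": TCP position; "orientation": TCP orientation; "force": force on the tool from outside, world axes, zero at the start; "torque": the same for the moment, N m; "width": opening from 0.0 (shut) to 1.0 (fully open); "finger_force": force on a finger pad.
Only numpy, scipy, OpenCV 4.12 (cv2) and the standard library are available. Lean on these libraries where they do the work, as an engineer would, in place of code of your own. Each camera call takes 0.05 s, during which the arm holds its last target. There are 200 camera calls.

TASK

Empty the sample press: put the two finished pucks from its sloping catch tray, and the third one still sunk in the die, into the white tote, each standing flat on the tote's floor; set them down, do not drop or throw them. To free the third puck, push the ejector pedal down until it is firmly against its stop (the stop is set differently each time, so feel for it, and do not force it), then lift the raised puck out. Leave the bottle, vial, ram and tongs where they are.

Things in the scene. Friction and masses are not known exactly. Their poses are not given: they have to be found in the camera images.
- press: Sample press base, fixed: painted grey block 150 x 150 mm, 70 mm tall, with a round die hole in its top. Origin on the bench; in its own axes the block spans x 20 to 170 mm, y -75 to 75 mm; its x points from the catch tray to the block, its z up. A low steel bar 12 mm high lies along the rear edge of the top (x 147 to 169 mm). The ejector lever runs along its -y side and the catch tray is fixed at its -x side.
- die (a point): Centre of the die hole's mouth in the press top, 65 mm along press x from its origin, 70 mm above the bench. The hole is 38 mm across; the puck in it starts with its top 2 to 8 mm below the mouth. It rises with the pedal; with the pedal fully down its top stands 14.5 mm above the press top and its underside 11.5 mm below, and it stays up.
- pedal (a point): Centre of the upper face of the ejector pedal: a black rubber pad 40 mm (along press x) by 34 mm, 8 mm thick, at the free end of the lever. It starts 62 to 95 mm above the bench; pushed down it travels 34 to 50 mm to a solid stop whose height (27 to 48 mm) cannot be seen. It stays where it is left.
- lever: Steel ejector lever carrying the pedal. Origin on its level turning axis (its y), 55 mm above the bench, 120 mm from the pedal towards press +x. Bar rises 0.2 rad towards the pedal when the body reads level. Friction about 3 to 6 N at the pedal, no spring; it swings down 0.3 to 0.4 rad. At the stop the force climbs steeply: 10 to 25 N is enough, over 60 N is forcing it.
- tray: Steel catch tray, fixed to the press: a flat floor 99 mm long and 190 mm wide between walls, sloping 25 degrees, low end towards press -x. Origin on the floor's upper face at the middle of the low end, against the lip; x runs up the slope, y across, z square to the floor. Lip and side walls are 14 and 12 mm high, 3 mm thick; pucks lie flat on the floor, touching the lip.
- puck_a: Pressed sample puck, grey cylinder 36 mm across and 26 mm tall, about 60 g, loose in the catch tray. Origin at the centre of its underside, z along its axis.
- puck_b: Another puck of the same kind and size, loose in the catch tray on the side nearer the lever (tray -y); origin and axes as puck_a.
- puck_c: The third puck, same kind and size, sunk in the die of the press; origin and axes as puck_a.
- tote: White plastic open tote, fixed to the bench, 200 mm (x) by 150 mm (y), 45 mm high, walls and floor 4 mm thick. Origin at the centre of its underside. There is room for the three pucks in a row along its x.
- dropper: Bystander: standing white bottle with black cap, 44 mm across, 115 mm tall, beyond the tote; origin at the centre of its underside.
- vial: Bystander: small standing jar 28 mm across, 50 mm tall, beyond the tote; origin at the centre of its underside.
- ram: Bystander: steel press ram standing beside the press on its +y side, up to 52 mm across, 68 mm tall; origin at the centre of its underside.
- tongs: Bystander: steel crucible tongs lying flat beyond the press, 210 mm long, 70 mm wide, 8 mm high; origin near their middle, x along them.
Things that resemble listed ones, but are neither listed nor needed, are in the scene too. What is shaped like the puck_c but black or yellow is not meant. Of the things that look like the tote, take the one that is nearest to the robot's base at the start.

How it is judged:
By the outcome, as a careful person would: the job done as asked, in the order asked, and still so for the second after the job is handed in, with the robot touching nothing.
It also fails if it takes over 72 s, if anything falls off the work surface, if the arm or the gripper's body presses on something with over 40 N, if the wrist force passes 120 N, or if a joint passes its speed limit or range.

## Working session

There is one attempt and no reset: what is moved stays moved. The work goes in short steps, Python scripts to look and compute and a tool call to move; the robot and the scene stay as the last step left them, time stands still between calls to the robot, and variables do not carry over. Pictures are saved under pics/ and viewed, at most 10 in all, crops included, and the job is handed in when it is done.

Besides the shell and the picture viewer there is one more tool, called as name(argument=value, ...) on one line, values as JSON. move_arm: Moves the arm, as the interface text tells. Its arguments: {"type":"object","properties":{"moves":{"type":"array","items":{"type":"array","items":{"type":"number"}}},"gripper":{"type":"number"},"force":{"type":"number"}},"required":["moves"]}

```bash
mkdir -p pics; cat > h.py <<'E'
import numpy as np, cv2
from workcell import r
from scipy.spatial.transform import Rotation as R
def q2R(q): return R.from_quat([q[1],q[2],q[3],q[0]]).as_matrix()
def cam(n):
    p=r.camera_params(n); K=np.array(p["camera_matrix"])
    if "hand_eye" in p:
        s=r.get_state(); T=np.eye(4); T[:3,:3]=q2R(s["orientation"]); T[:3,3]=s["tcp_pos"]
        T=T@np.array(p["hand_eye"]); return K,T[:3,:3],T[:3,3]
    return K,np.array(p["rotation"]),np.array(p["eye"])
def cloud(n,d,C=None):
    K,Rm,e=C or cam(n); v,u=np.indices(d.shape)
    P=np.stack([(u-K[0,2])/K[0,0]*d,(v-K[1,2])/K[1,1]*d,d],-1)
    W=P@Rm.T+e; W[d==0]=np.nan; return W
def save(f,im): cv2.imwrite("pics/"+f,cv2.cvtColor(im,cv2.COLOR_RGB2BGR))
def proj(n,X,C=None):
    K,Rm,e=C or cam(n); p=(np.asarray(X)-e)@Rm; return (p@K.T)[...,:2]/p[...,2:]
E
python3 - <<'E'
from h import *
np.set_printoptions(precision=3,suppress=True)
for n in("side","top"):
    C=cam(n); im,d=r.read_camera(n); save(n+"0.png",im); np.savez(n+"0",im=im,d=d)
    W=cloud(n,d,C); print(n,C[1].round(3).tolist(),C[2])
    for l in("press","die","pedal","tray","puck_a","tote","ram"):
        for o in r.cut_out(n,l)[:5] if l!="die" else []:
            m=o["pixels"]; print(l,round(o["p"],2),np.round(o["box"]),np.nanmedian(W[m],0) if m.any() else "")
    for l in("die","pedal","tote","press","tray","lever"):
        for o in r.spot_point(n,l)[:2]:
            c,w=np.round(o["at"]).astype(int); print("pt",l,round(o["p"],2),c,w,W[np.clip(w,0,383),np.clip(c,0,511)])
print(r.grip_depth,r.get_state())
E
```

```text
Traceback (most recent call last):
  File "h.py", line 14, in cloud
    W=P@Rm.T+e; W[d==0]=np.nan; return W
      ~^~~~~
ValueError: matmul: Input operand 1 has a mismatch in its core dimension 0, with gufunc signature (n?,k),(k,m?)->(n?,m?) (size 4 is different from 3)
```

```bash
sed -i 's/return K,np.array(p\["rotation"\]),/return K,q2R(p["rotation"]),/' h.py
cat > s1.py <<'E'
from h import *
np.set_printoptions(precision=3,suppress=True)
for n in("side","top"):
    C=cam(n); im,d=r.read_camera(n); save(n+"0.png",im); np.savez(n+"0",im=im,d=d)
    W=cloud(n,d,C); print(n,C[1].round(3).tolist(),C[2])
    for l in("press","die","pedal","tray","puck_a","tote","ram"):
        for o in r.cut_out(n,l)[:5] if l!="die" else []:
            m=o["pixels"]; print(l,round(o["p"],2),np.round(o["box"]),np.nanmedian(W[m],0) if m.any() else "")
    for l in("die","pedal","tote","press","tray","lever"):
        for o in r.spot_point(n,l)[:2]:
            c,w=np.round(o["at"]).astype(int); print("pt",l,round(o["p"],2),c,w,W[np.clip(w,0,383),np.clip(c,0,511)])
print(r.grip_depth,r.get_state())
E
python3 s1.py
```

```text
side [[-0.99, -0.091, 0.106], [-0.14, 0.703, -0.697], [-0.011, -0.705, -0.709]] [0.544 0.694 0.806]
press 0.6 [261. 258. 127. 101.] [0.652 0.167 0.071]
pedal 0.94 [292. 221.  65.  20.] [0.549 0.046 0.074]
tray 0.65 [290. 282.  66.  93.] [0.548 0.185 0.04 ]
puck_a 0.72 [189. 254.  18.  17.] [0.796 0.14  0.026]
puck_a 0.67 [255. 259.  13.   8.] [0.632 0.16  0.066]
puck_a 0.66 [305. 297.  24.  22.] [0.517 0.231 0.044]
puck_a 0.53 [236. 359.  22.  27.] [0.639 0.366 0.027]
puck_a 0.49 [315. 267.  22.  19.] [0.5   0.158 0.043]
tote 0.62 [322. 126.  73.  47.] [ 0.498 -0.438  0.013]
tote 0.59 [303. 175.  76.  58.] [ 0.538 -0.188  0.008]
tote 0.43 [254. 258.  14.  12.] [0.631 0.161 0.066]
ram 0.57 [208. 314.  24.  31.] [0.703 0.295 0.069]
ram 0.33 [252. 258.  15.   9.] [0.63  0.161 0.066]
pt die 0.64 256 257 [0.628 0.161 0.068]
pt pedal 0.89 312 220 [0.511 0.047 0.081]
pt tote 0.85 305 177 [ 0.534 -0.181  0.006]
pt tote 0.59 320 128 [ 0.499 -0.425  0.006]
pt press 0.62 281 283 [0.567 0.206 0.047]
pt tray 0.8 312 292 [0.5   0.216 0.042]
pt lever 0.67 267 218 [0.618 0.039 0.063]
pt lever 0.34 2
[... 834 characters left out ...]
.512 0.055 0.08 ]
pt tote 0.86 310 222 [ 0.538 -0.183  0.002]
pt tote 0.58 394 229 [ 0.511 -0.422  0.004]
pt press 0.57 187 218 [0.556 0.165 0.04 ]
pt press 0.37 307 222 [ 0.538 -0.174  0.005]
pt lever 0.63 236 194 [0.615 0.025 0.064]
0.0187 {'time_s': 1.35, 'joints': array([-1.334,  0.351,  1.652, -0.   ,  1.139, -0.085]), 'joint_vel': array([-0.   ,  0.001,  0.   , -0.001,  0.001,  0.   ]), 'effort': array([ -0.   , -50.603, -29.165,  -0.   ,   0.001,  -0.   ]), 'tcp_pos': array([ 0.174, -0.522,  0.231]), 'orientation': array([-0.   ,  0.987,  0.16 , -0.   ]), 'force': array([-0.381,  0.069, -0.301]), 'torque': array([0.017, 0.011, 0.015]), 'finger_force': 0.0, 'width': 1.0029498142283872}
```

View pics/side0.png

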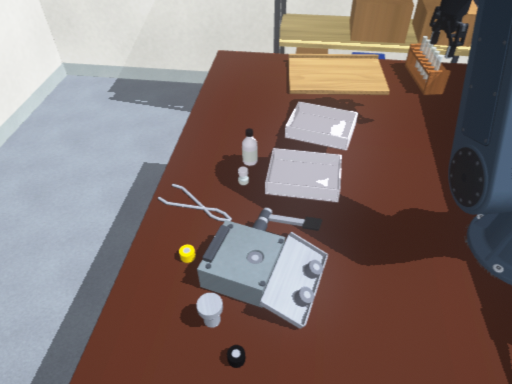

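View pics/top0.png

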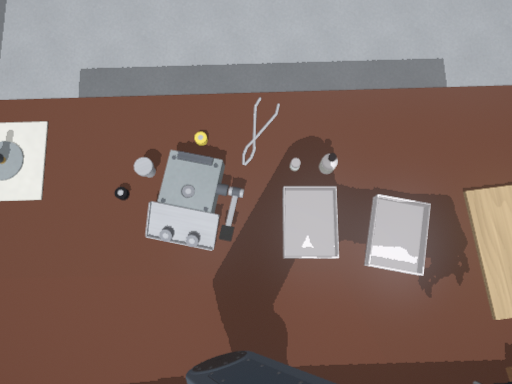

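```bash
cat >> h.py <<'E'
np.set_printoptions(precision=4,suppress=True)
def Rtool(zdir,ydir):
    z=np.array(zdir,float); z/=np.linalg.norm(z); y=np.array(ydir,float); y-=z*(y@z); y/=np.linalg.norm(y)
    return np.stack([np.cross(y,z),y,z],1)
def plan(P,Rt,base=None):
    """move row from base pose (default measured) to TCP P, tool rotation Rt (or half-turn alternative)"""
    s=r.get_state()
    p0,R0=base if base else (s["tcp_pos"],q2R(s["orientation"]))
    out=[]
    for k in (1,-1):
        Rk=Rt*np.array([k,k,1]); rv=R.from_matrix(R0.T@Rk).as_rotvec(); out.append((np.linalg.norm(rv),rv,Rk))
    out.sort(key=lambda a:a[0]); sh=R0.T@(np.asarray(P)-p0)
    n=max(np.linalg.norm(sh)/.0625,np.degrees(out[0][0])/10.7)
    print("row",np.r_[sh,out[0][1]].round(4).tolist(),"rows>=%.1f"%n); return (np.asarray(P),out[0][2])
E
python3 - <<'E'
from h import *
pts=[];
for n in("side","top"):
    D=np.load(n+"0.npz"); W=cloud(n,D["d"]); P=W.reshape(-1,3)
    P=P[~np.isnan(P).any(1)]
    t=P[(abs(P[:,2]-.07)<.004)&(P[:,0]>.53)&(P[:,0]<.78)&(P[:,1]>.06)&(P[:,1]<.255)]
    rc=cv2.minAreaRect((t[:,:2]*1000).astype(np.float32)); print(n,"press top",len(t),rc, t[:,2].mean())
    k=P[(P[:,2]>.015)&(P[:,2]<.06)&(P[:,0]>.42)&(P[:,0]<.66)&(P[:,1]>-.29)&(P[:,1]<-.085)]
    rc=cv2.minAreaRect((k[:,:2]*1000).astype(np.float32)); print(n,"tote",len(k),rc,k[:,2].max())
    for l in("puck_a","pedal"):
        pass
D=np.load("top0.npz"); cv2.imwrite("pics/crop1.png",cv2.resize(cv2.cvtColor(D["im"],cv2.COLOR_RGB2BGR)[110:270,105:345],None,fx=3,fy=3,interpolation=cv2.INTER_CUBIC))
plan([.52,.13,.32],Rtool([0,0,-1],[.2,-1,0]))
print(r.camera_params("wrist")["hand_eye"],r.camera_params("wrist")["camera_matrix"])
E
```

```text
side press top 3354 ((653.3388061523438, 144.48153686523438), (174.87135314941406, 162.0384063720703), 76.25360870361328) 0.07109974330879178
side tote 1444 ((540.10400390625, -175.93960571289062), (157.46771240234375, 200.3035888671875), 88.65142059326172) 0.05042592953236058
top press top 2441 ((647.983642578125, 141.2943878173828), (173.6667022705078, 162.88771057128906), 76.84761810302734) 0.06959883791690834
top tote 620 ((534.6118774414062, -179.45962524414062), (150.3119354248047, 198.27369689941406), 88.40030670166016) 0.049974602118607825
row [0.5344, -0.5088, -0.0887, -0.0, 0.0, 0.1244] rows>=11.9
[[ 0.001  -0.9567 -0.2912  0.0737]
 [ 1.      0.0012 -0.0005  0.0005]
 [ 0.0008 -0.2912  0.9567 -0.1413]
 [ 0.      0.      0.      1.    ]] [[339.2191   0.     253.2288]
 [  0.     339.2191 191.4383]
 [  0.       0.       1.    ]]
```

View pics/crop1.png

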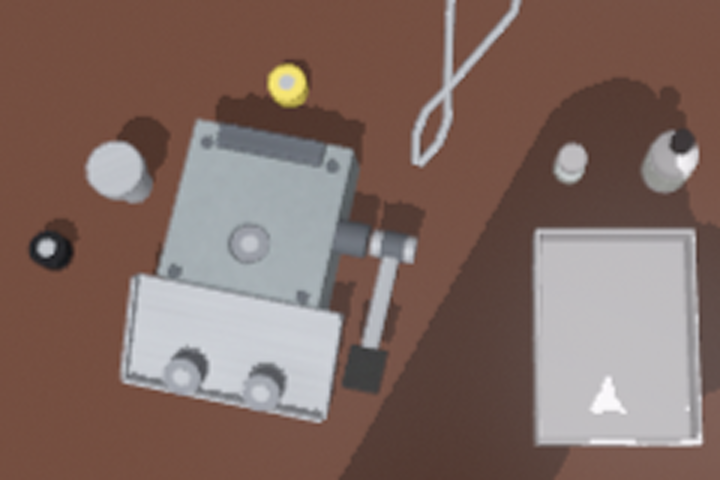

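```bash
sed -i 's/def plan(P,Rt,base=None)/def plan(P,Rt,base=None,ks=(1,))/; s/for k in (1,-1)/for k in ks/' h.py
cat >> h.py <<'E'
YAW=-.232
def pd(): return np.array([np.cos(YAW),np.sin(YAW),0]),np.array([-np.sin(YAW),np.cos(YAW),0])
E
python3 - <<'E'
from h import *
px,py=pd(); plan([.53,.14,.27],Rtool([0,0,-1],py))
E
```

```text
row [0.5471, -0.5152, -0.0387, -0.0, -0.0, -2.5878] rows>=13.9
```

move_arm(moves=[[0.547,-0.515,-0.039,0,0,-2.588],[0.547,-0.515,-0.039,0,0,-2.588],[0.547,-0.515,-0.039,0,0,-2.588],[0.547,-0.515,-0.039,0,0,-2.588],[0.547,-0.515,-0.039,0,0,-2.588],[0.547,-0.515,-0.039,0,0,-2.588],[0.547,-0.515,-0.039,0,0,-2.588],[0.547,-0.515,-0.039,0,0,-2.588],[0.547,-0.515,-0.039,0,0,-2.588],[0.547,-0.515,-0.039,0,0,-2.588],[0.547,-0.515,-0.039,0,0,-2.588],[0.547,-0.515,-0.039,0,0,-2.588],[0.547,-0.515,-0.039,0,0,-2.588],[0.547,-0.515,-0.039,0,0,-2.588],[0.547,-0.515,-0.039,0,0,-2.588],[0.547,-0.515,-0.039,0,0,-2.588],[0.547,-0.515,-0.039,0,0,-2.588],[0.547,-0.515,-0.039,0,0,-2.588]])

```text
time_s: 3.6
tcp_pos: [0.53, 0.1397, 0.2704]
orientation: [0.0, 0.116, 0.993, 0.0]
force: [-0.3, 1.1, -0.1]
width: 0.998
finger_force: 0.0
```

```bash
cat > s2.py <<'E'
from h import *
import sys
s=r.get_state(); print(s["time_s"],s["tcp_pos"],s["orientation"],s["joints"],s["force"])
C=cam("wrist"); im,d=r.read_camera("wrist"); W=cloud("wrist",d,C); np.savez("w",im=im,d=d,W=W)
save(sys.argv[1],im)
for o in r.cut_out("wrist","puck_a")[:5]:
    m=o["pixels"]; print("puck",round(o["p"],2),np.round(o["box"]),np.nanmedian(W[m],0))
for l in("die","pedal"):
    for o in r.spot_point("wrist",l)[:2]:
        c,w=np.round(o["at"]).astype(int); print("pt",l,round(o["p"],2),c,w,W[np.clip(w,0,383),np.clip(c,0,511)])
P=W.reshape(-1,3);P=P[~np.isnan(P).any(1)]
t=P[(abs(P[:,2]-.07)<.003)&(P[:,0]>.55)&(P[:,0]<.78)&(P[:,1]>.08)&(P[:,1]<.255)]
rc=cv2.minAreaRect((t[:,:2]*1000).astype(np.float32)); print("press top",len(t),rc,t[:,2].mean())
E
python3 s2.py w1.png
```

```text
3.6 [0.53   0.1397 0.2704] [0.0001 0.1162 0.9932 0.    ] [ 0.1728  0.3095  1.6093  0.      1.2226 -1.165 ] [-0.2603  1.0933 -0.1301]
puck 0.92 [449. 199.  43.  32.] [0.6345 0.3568 0.0242]
puck 0.83 [325. 128.  37.  36.] [0.5127 0.2224 0.0441]
puck 0.83 [258. 130.  34.  42.] [0.4963 0.1513 0.0438]
puck 0.76 [290. 243.  31.  28.] [0.6291 0.1589 0.0637]
puck 0.58 [292. 341.  23.  20.] [0.7936 0.1316 0.0244]
pt die 0.75 292 244 [0.6307 0.1603 0.0634]
pt pedal 0.87 164 169 [0.5122 0.0517 0.08  ]
pt pedal 0.3 258 130 [0.4998 0.1516 0.0479]
press top 12943 ((658.1928100585938, 152.09774780273438), (152.02259826660156, 151.704833984375), 77.11538696289062) 0.06872332912321355
```

View pics/w1.png

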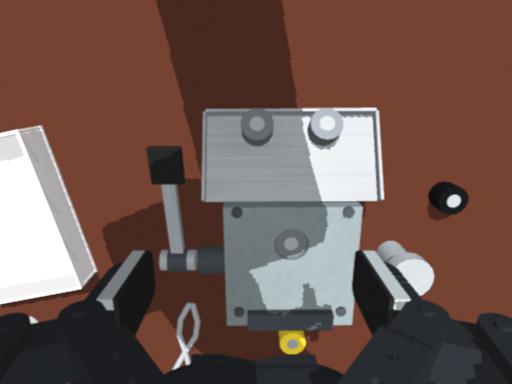

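```bash
sed -i 's/YAW=.*/YAW=-.225/' h.py; python3 - <<'E'
from h import *
D=np.load("w.npz"); W=D["W"]; im=D["im"]; px,py=pd()
O=np.array([.5654,.1733,0])
a=np.radians(25); tx=px*np.cos(a)+np.array([0,0,np.sin(a)]); tz=np.cross(tx,py)
P=W.reshape(-1,3); col=im.reshape(-1,3); ok=~np.isnan(P).any(1); P=P[ok]; col=col[ok]
Q=np.stack([(P-O)@px,(P-O)@py,P[:,2]],1)
B=Q[(Q[:,0]>-.11)&(Q[:,0]<.015)&(abs(Q[:,1])<.11)&(P[:,2]>.005)]
T=np.stack([B[:,0]*np.cos(a)+B[:,2]*np.sin(a),B[:,1],-B[:,0]*np.sin(a)+B[:,2]*np.cos(a)],1)
h,e=np.histogram(T[:,2],40); zf=e[h.argmax()]; f=T[abs(T[:,2]-zf)<.004]
c=np.polyfit(f[:,0],f[:,2],1); c2=np.polyfit(f[:,1],f[:,2],1); zf=np.median(f[:,2]); print("floor z",zf,"slopes",c[0],c2[0],"x",f[:,0].min(),np.percentile(f[:,0],[1,99]),"y",np.percentile(f[:,1],[.5,99.5]))
t=T[abs(T[:,2]-zf-.026)<.004]
for s in(-1,1):
    g=t[(t[:,1]*s>0)]
    (cx,cy),rad=cv2.minEnclosingCircle((g[:,:2]*1000).astype(np.float32)); z=np.median(g[:,2])
    cx/=1e3;cy/=1e3
    med=(np.percentile(g[:,:2],2,axis=0)+np.percentile(g[:,:2],98,axis=0))/2
    for q in ((cx,cy),med): print("side",s,len(g),rad,"tray",q,"z",z-zf,"top world",O+q[0]*tx+q[1]*py+z*tz)
lip=T[(T[:,0]<np.percentile(f[:,0],5))]; print("lip x",np.percentile(lip[:,0],[1,10,50]))
# pedal
X=P[(col.max(1)<60)&(P[:,2]>.05)&(P[:,2]<.1)&(abs(P[:,0]-.51)<.04)&(abs(P[:,1]-.052)<.04)]
u=X-X.mean(0); print("pedal",len(X),X.mean(0),cv2.minAreaRect((X[:,:2]*1000).astype(np.float32)),np.linalg.svd(u,full_matrices=False)[2][2])
g=P[(abs(P[:,2]-.064)<.006)&(np.hypot(P[:,0]-.629,P[:,1]-.159)<.016)]; print("C top z",np.median(g[:,2]))
E
```

```text
floor z 0.0415744362970433 slopes -0.0005631497057362144 9.156272208296473e-05 x -0.06009703730598048 [-0.0583  0.035 ] y [-0.0935  0.0955]
side -1 861 18.233867645263672 tray (-0.04065984725952149, -0.03724244689941406) z 0.026247518552055094 top world [0.4932 0.1516 0.0443]
side -1 861 18.233867645263672 tray [-0.0402 -0.0368] z 0.026247518552055094 top world [0.4937 0.152  0.0445]
side 1 869 18.13701820373535 tray (-0.04066191864013672, 0.03767951202392578) z 0.02622882744260907 top world [0.51   0.2246 0.0443]
side 1 869 18.13701820373535 tray [-0.0402  0.0377] z 0.02622882744260907 top world [0.5104 0.2246 0.0445]
lip x [-0.0624 -0.0611 -0.0591]
pedal 1248 [0.5086 0.0546 0.0797] ((510.5515441894531, 53.711036682128906), (33.61955261230469, 41.50666427612305), 77.44292449951172) [ 0.1573 -0.023   0.9873]
C top z 0.06375966377517259
```

```bash
cat >> h.py <<'E'
px,py=pd(); _a=np.radians(25); tx=px*np.cos(_a)+np.array([0,0,np.sin(_a)]); tz=np.cross(tx,py)
TA=np.array([.5102,.2246,.0444]); TB=np.array([.4934,.1518,.0444]); DIE=np.array([.6288,.1587,.07]); PED=np.array([.5098,.0540,.0797])
UP=np.array([0,0,1.]); RT=Rtool(-tz,py); RD=Rtool(-UP,py)
E
python3 - <<'E'
from h import *
b=plan(TA+tz*.045,RT); print(b[0]); plan(TA-tz*.025,RT,b)
E
```

```text
row [0.0578, 0.0778, 0.1851, -0.0015, -0.4363, -0.0071] rows>=3.3
[0.4917 0.2288 0.0852]
row [0.0, -0.0, 0.07, 0.0, 0.0, 0.0] rows>=1.1
```

move_arm(moves=[[0.058,0.078,0.185,-0.0015,-0.436,-0.007],[0.058,0.078,0.185,-0.0015,-0.436,-0.007],[0.058,0.078,0.185,-0.0015,-0.436,-0.007],[0.058,0.078,0.185,-0.0015,-0.436,-0.007],[0.058,0.078,0.185,-0.0015,-0.436,-0.007],[0.058,0.078,0.185,-0.0015,-0.436,-0.007]], gripper=0.7, force=40)

```text
time_s: 4.55
tcp_pos: [0.4922, 0.2291, 0.086]
orientation: [0.215, 0.109, 0.97, -0.024]
force: [0.8, 0.4, 0.1]
width: 0.698
finger_force: 0.0
```

```bash
python3 - <<'E'
from h import *
plan(TA-tz*.025,RT); print(r.grip_depth)
E
```

```text
row [0.0008, -0.0004, 0.0706, 0.0003, 0.0003, 0.0008] rows>=1.1
0.0187
```

move_arm(moves=[[0,0,0.02,0,0,0],[0,0,0.04,0,0,0],[0,0,0.055,0,0,0],[0,0,0.065,0,0,0],[0,0,0.07,0,0,0],[0,0,0.07,0,0,0]])

```text
time_s: 5.3
tcp_pos: [0.5207, 0.2223, 0.0222]
orientation: [0.215, 0.11, 0.97, -0.024]
force: [-0.2, 0.2, -0.4]
width: 0.698
finger_force: 0.0
```

move_arm(moves=[[0,0,0,0,0,0],[0,0,0,0,0,0],[0,0,0,0,0,0],[0,0,0,0,0,0],[0,0,0,0,0,0]], gripper=0.2, force=40)

```text
time_s: 5.92
tcp_pos: [0.5203, 0.2227, 0.0225]
orientation: [0.215, 0.109, 0.97, -0.024]
force: [-3.0, 0.1, 6.3]
width: 0.409
finger_force: 39.3
```

```bash
python3 - <<'E'
from h import *
s=r.get_state(); b=plan(s["tcp_pos"]+tz*.06+UP*.09,RT); RW=Rtool(-UP,[.028,1,0])
plan([.597,-.178,.17],RW,b);plan([.597,-.178,.17],RW)
E
```

```text
row [-0.0381, 0.0, -0.1416, 0.0004, 0.0004, 0.0004] rows>=2.3
row [-0.1731, -0.3735, 0.0773, -0.043, 0.4349, -0.1939] rows>=6.7
row [-0.211, -0.3735, -0.0644, -0.0427, 0.4353, -0.1934] rows>=6.9
```

move_arm(moves=[[0,0,-0.02,0,0,0],[0,0,-0.05,0,0,0],[-0.02,0,-0.1,0,0,0],[-0.038,0,-0.142,0,0,0],[-0.038,0,-0.142,0,0,0],[-0.211,-0.3735,-0.0644,-0.0427,0.4353,-0.1934],[-0.211,-0.3735,-0.0644,-0.0427,0.4353,-0.1934],[-0.211,-0.3735,-0.0644,-0.0427,0.4353,-0.1934],[-0.211,-0.3735,-0.0644,-0.0427,0.4353,-0.1934],[-0.211,-0.3735,-0.0644,-0.0427,0.4353,-0.1934],[-0.211,-0.3735,-0.0644,-0.0427,0.4353,-0.1934],[-0.211,-0.3735,-0.0644,-0.0427,0.4353,-0.1934],[-0.211,-0.3735,-0.0644,-0.0427,0.4353,-0.1934],[-0.211,-0.3735,-0.0644,-0.0427,0.4353,-0.1934],[-0.211,-0.3735,-0.0644,-0.0427,0.4353,-0.1934],[-0.211,-0.3735,-0.0644,-0.0427,0.4353,-0.1934]])

```text
time_s: 7.92
tcp_pos: [0.5967, -0.177, 0.1689]
orientation: [-0.001, 0.014, 1.0, 0.0]
force: [0.7, 0.5, -0.3]
width: 0.41
finger_force: 40.1
```

```bash
python3 - <<'E'
from h import *
C=cam("wrist"); im,d=r.read_camera("wrist"); W=cloud("wrist",d,C); save("w2.png",im); np.savez("w2",im=im,d=d,W=W)
P=W.reshape(-1,3);P=P[~np.isnan(P).any(1)]
k=P[(P[:,2]>.02)&(P[:,2]<.05)&(P[:,0]>.42)&(P[:,0]<.66)&(P[:,1]>-.29)&(P[:,1]<-.085)]
print(cv2.minAreaRect((k[:,:2]*1000).astype(np.float32)),k.min(0),k.max(0))
f=P[(abs(P[:,0]-.53)<.06)&(abs(P[:,1]+.178)<.05)&(P[:,2]<.02)]; print("floor",np.median(f[:,2]))
print(r.get_state()["tcp_pos"])
E
```

```text
((547.6676025390625, -178.3055419921875), (150.83241271972656, 180.1187744140625), 88.41796112060547) [ 0.4558 -0.2558  0.02  ] [ 0.6393 -0.1007  0.0458]
floor 0.002746576708429649
[ 0.5969 -0.177   0.1691]
```

View pics/w2.png

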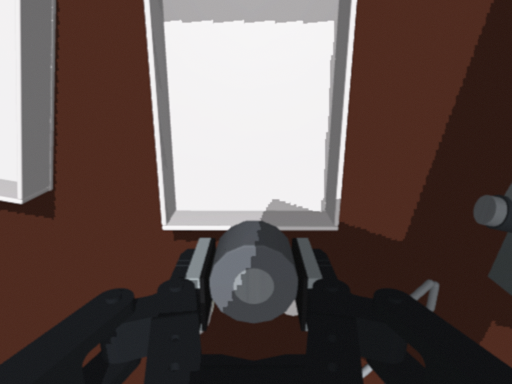

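move_arm(moves=[[0,0,0.04,0,0,0],[0,0,0.09,0,0,0],[0,0,0.13,0,0,0],[0,0,0.15,0,0,0],[0,0,0.158,0,0,0],[0,0,0.161,0,0,0],[0,0,0.1625,0,0,0],[0,0,0.1625,0,0,0]])

```text
time_s: 8.98
tcp_pos: [0.5973, -0.1784, 0.0076]
orientation: [0.0, 0.014, 1.0, -0.0]
force: [0.3, 0.8, -0.4]
width: 0.408
finger_force: 40.1
```

move_arm(moves=[[0,0,0.001,0,0,0],[0,0,0.001,0,0,0]])

```text
time_s: 9.22
tcp_pos: [0.597, -0.1783, 0.006]
orientation: [-0.0, 0.014, 1.0, -0.0]
force: [-0.5, -0.1, 0.4]
width: 0.408
finger_force: 40.1
```

move_arm(moves=[[0,0,0.001,0,0,0],[0,0,0.001,0,0,0]])

```text
time_s: 9.48
tcp_pos: [0.597, -0.1782, 0.0049]
orientation: [-0.0, 0.014, 1.0, -0.0]
force: [-0.7, 0.4, 0.2]
width: 0.41
finger_force: 40.4
```

move_arm(moves=[[0,0,0.001,0,0,0],[0,0,0.001,0,0,0]])

```text
time_s: 9.72
tcp_pos: [0.597, -0.1783, 0.0049]
orientation: [-0.0, 0.014, 1.0, -0.0]
force: [-4.0, 1.3, 12.3]
width: 0.407
finger_force: 41.5
```

move_arm(moves=[[0,0,-0.001,0,0,0],[0,0,-0.001,0,0,0],[0,0,-0.001,0,0,0],[0,0,-0.001,0,0,0],[0,0,-0.03,0,0,0],[0,0,-0.08,0,0,0],[0,0,-0.14,0,0,0],[0,0,-0.2,0,0,0],[0,0,-0.2,0,0,0]], gripper=0.7)

```text
time_s: 10.85
tcp_pos: [0.599, -0.1789, 0.2089]
orientation: [0.004, 0.014, 1.0, -0.002]
force: [-0.2, 0.2, -0.7]
width: 0.699
finger_force: 0.0
```

```bash
python3 - <<'E'
from h import *
im,d=r.read_camera("top"); W=cloud("top",d)
for o in r.cut_out("top","puck_a")[:7]: print(round(o["p"],2),np.round(o["box"]),np.nanmedian(W[o["pixels"]],0))
s=r.get_state(); b=plan(TB+tz*.045,RT); print(b[0],s["tcp_pos"]); plan(TB-tz*.0245,RT,b)
E
```

```text
0.69 [188. 191.  11.   7.] [0.6277 0.1578 0.0645]
0.64 [122. 192.  12.  16.] [0.6373 0.3553 0.0252]
0.48 [202. 137.  14.  16.] [0.7942 0.1283 0.0242]
row [0.1314, 0.3306, 0.1186, 0.0427, -0.4353, 0.1938] rows>=6.0
[0.4749 0.156  0.0852] [ 0.5969 -0.1781  0.2038]
row [0.0, 0.0, 0.0695, 0.0, 0.0, 0.0] rows>=1.1
```

move_arm(moves=[[0.131,0.3305,0.06,0.0427,-0.4353,0.194],[0.131,0.3305,0.06,0.0427,-0.4353,0.194],[0.131,0.3305,0.06,0.0427,-0.4353,0.194],[0.131,0.3305,0.06,0.0427,-0.4353,0.194],[0.131,0.3305,0.06,0.0427,-0.4353,0.194],[0.131,0.3305,0.06,0.0427,-0.4353,0.194],[0.131,0.3305,0.06,0.0427,-0.4353,0.194],[0.131,0.3305,0.1185,0.0427,-0.4353,0.194],[0.131,0.3305,0.1185,0.0427,-0.4353,0.194],[0.131,0.3305,0.1185,0.0427,-0.4353,0.194],[0.131,0.3305,0.1185,0.0427,-0.4353,0.194]])

```text
time_s: 12.32
tcp_pos: [0.4763, 0.1557, 0.0874]
orientation: [0.216, 0.11, 0.97, -0.024]
force: [0.3, -0.5, 0.6]
width: 0.699
finger_force: 0.0
```

```bash
python3 - <<'E'
from h import *
plan(TB-tz*.0245,RT)
C=cam("wrist"); im,d=r.read_camera("wrist"); W=cloud("wrist",d,C)
for o in r.cut_out("wrist","puck_a")[:2]: print(round(o["p"],2),np.round(o["box"]),np.nanmedian(W[o["pixels"]],0))
E
```

```text
row [0.0024, -0.0001, 0.0708, 0.0009, 0.0022, -0.0014] rows>=1.1
0.64 [256. 213.  62.  63.] [0.4907 0.1522 0.0429]
0.56 [304. 347.  42.  16.] [0.632  0.1595 0.0637]
```

move_arm(moves=[[0,0,0.02,0,0,0],[0.001,0,0.04,0,0,0],[0.001,0,0.055,0,0,0],[0.001,0,0.065,0,0,0],[0.001,0,0.0695,0,0,0],[0.001,0,0.0695,0,0,0]])

```text
time_s: 13.18
tcp_pos: [0.5033, 0.1495, 0.0224]
orientation: [0.215, 0.11, 0.97, -0.024]
force: [0.8, -0.2, 0.9]
width: 0.701
finger_force: 0.0
```

move_arm(moves=[[0,0,0,0,0,0],[0,0,0,0,0,0],[0,0,0,0,0,0],[0,0,0,0,0,0],[0,0,0,0,0,0]], gripper=0.2)

```text
time_s: 13.8
tcp_pos: [0.5031, 0.1497, 0.0227]
orientation: [0.215, 0.11, 0.97, -0.024]
force: [-3.2, 0.1, 6.9]
width: 0.408
finger_force: 39.1
```

```bash
python3 - <<'E'
from h import *
s=r.get_state(); print((s["tcp_pos"]-TB)@tz+.026); b=plan(s["tcp_pos"]+tz*.06+UP*.09,RT); RW=Rtool(-UP,[.028,1,0])
plan([.539,-.178,.17],RW)
E
```

```text
0.002105126060232467
row [-0.0381, 0.0001, -0.1415, 0.0003, 0.0006, -0.0003] rows>=2.3
row [-0.1604, -0.3113, -0.0879, -0.0427, 0.4355, -0.1941] rows>=5.8
```

move_arm(moves=[[0,0,-0.02,0,0,0],[0,0,-0.05,0,0,0],[-0.02,0,-0.1,0,0,0],[-0.038,0,-0.142,0,0,0],[-0.038,0,-0.142,0,0,0],[-0.1605,-0.3115,-0.088,-0.0427,0.4355,-0.194],[-0.1605,-0.3115,-0.088,-0.0427,0.4355,-0.194],[-0.1605,-0.3115,-0.088,-0.0427,0.4355,-0.194],[-0.1605,-0.3115,-0.088,-0.0427,0.4355,-0.194],[-0.1605,-0.3115,-0.088,-0.0427,0.4355,-0.194],[-0.1605,-0.3115,-0.088,-0.0427,0.4355,-0.194],[-0.1605,-0.3115,-0.088,-0.0427,0.4355,-0.194],[-0.1605,-0.3115,-0.088,-0.0427,0.4355,-0.194],[-0.1605,-0.3115,-0.088,-0.0427,0.4355,-0.194],[-0.1605,-0.3115,-0.088,-0.0427,0.4355,-0.194],[-0.1605,-0.3115,-0.088,-0.0427,0.4355,-0.194]])

```text
time_s: 15.8
tcp_pos: [0.5391, -0.1775, 0.1695]
orientation: [-0.001, 0.014, 1.0, -0.0]
force: [0.0, 0.3, -0.5]
width: 0.412
finger_force: 40.3
```

```bash
python3 - <<'E'
from h import *
s=r.get_state(); print(s["tcp_pos"],s["width"]); plan([.539,-.178,.17],Rtool(-UP,[.028,1,0]))
C=cam("wrist"); im,d=r.read_camera("wrist"); W=cloud("wrist",d,C); save("w3.png",im)
for o in r.cut_out("wrist","puck_a")[:3]: print(round(o["p"],2),np.round(o["box"]),np.nanmedian(W[o["pixels"]],0))
E
```

```text
[ 0.5391 -0.1775  0.1695] 0.41173433859978725
row [0.0, -0.0005, -0.0005, -0.0001, -0.001, 0.0009] rows>=0.0
0.78 [255. 272.  89. 103.] [ 0.5341 -0.1779  0.1928]
0.54 [256. 219.  32.  10.] [ 0.5805 -0.1773  0.0116]
```

move_arm(moves=[[0,0,0.04,0,0,0],[0,0,0.09,0,0,0],[0,0,0.13,0,0,0],[0,0,0.15,0,0,0],[0,0,0.159,0,0,0],[0,0,0.1625,0,0,0],[0,0,0.1645,0,0,0],[0,0,0.1645,0,0,0]])

```text
time_s: 16.9
tcp_pos: [0.5393, -0.1785, 0.0057]
orientation: [0.0, 0.014, 1.0, -0.0]
force: [0.1, -0.1, -1.8]
width: 0.409
finger_force: 40.3
```

move_arm(moves=[[0,0,0.001,0,0,0],[0,0,0.001,0,0,0]])

```text
time_s: 17.15
tcp_pos: [0.5393, -0.1785, 0.0052]
orientation: [0.0, 0.014, 1.0, -0.0]
force: [-3.1, 0.9, 8.6]
width: 0.405
finger_force: 41.5
```

move_arm(moves=[[0,0,-0.0005,0,0,0],[0,0,-0.0005,0,0,0],[0,0,-0.0005,0,0,0],[0,0,-0.0005,0,0,0],[0,0,-0.03,0,0,0],[0,0,-0.08,0,0,0],[0,0,-0.14,0,0,0],[0,0,-0.14,0,0,0]], gripper=0.6)

```text
time_s: 18.15
tcp_pos: [0.5412, -0.1792, 0.1484]
orientation: [0.003, 0.014, 1.0, -0.002]
force: [0.3, -0.2, -1.2]
width: 0.599
finger_force: 0.0
```

```bash
python3 - <<'E'
from h import *
s=r.get_state(); print(s["tcp_pos"]); plan(PED+[0,0,.015],RD)
E
```

```text
[ 0.5412 -0.1792  0.1484]
row [0.0382, 0.2324, 0.0528, -0.0024, 0.0068, 0.1969] rows>=3.9
```

move_arm(moves=[[0.036,0.2315,-0.02,0,0,0.197],[0.036,0.2315,-0.02,0,0,0.197],[0.036,0.2315,-0.02,0,0,0.197],[0.036,0.2315,-0.02,0,0,0.197],[0.036,0.2315,0.03,0,0,0.197],[0.036,0.2315,0.043,0,0,0.197],[0.036,0.2315,0.043,0,0,0.197],[0.036,0.2315,0.043,0,0,0.197]], gripper=0)

```text
time_s: 19.15
tcp_pos: [0.5103, 0.0536, 0.102]
orientation: [0.0, 0.113, 0.994, -0.0]
force: [0.9, 0.5, -0.0]
width: -0.001
finger_force: 0.0
```

```bash
python3 - <<'E'
from h import *
s=r.get_state(); print(s["tcp_pos"],s["force"]); plan(PED+[0,0,.001],RD)
C=cam("wrist"); im,d=r.read_camera("wrist"); save("w4.png",im)
E
```

```text
[0.5103 0.0536 0.102 ] [ 0.9248  0.4788 -0.0015]
row [0.0006, 0.0003, 0.0213, 0.0, 0.0004, -0.0012] rows>=0.3
```

View pics/w4.png

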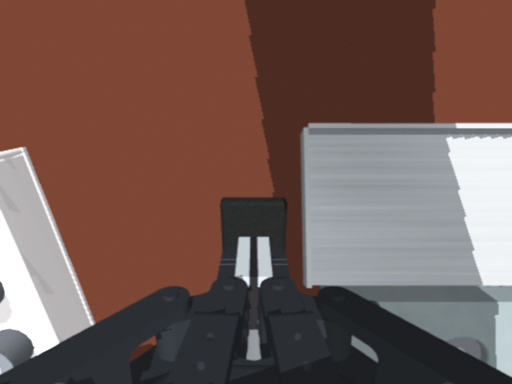

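move_arm(moves=[[0,0,0.015,0,0,0],[0,0,0.022,0,0,0],[0,0,0.028,0,0,0],[0,0,0.034,0,0,0],[0,0,0.04,0,0,0],[0,0,0.045,0,0,0],[0,0,0.05,0,0,0]])

```text
time_s: 20.08
tcp_pos: [0.5093, 0.0541, 0.0507]
orientation: [-0.001, 0.112, 0.994, -0.0]
force: [-3.7, 0.0, 3.9]
width: 0.003
finger_force: 2.1
```

move_arm(moves=[[0,0,0.002,0,0,0],[0,0,0.002,0,0,0]])

```text
time_s: 20.32
tcp_pos: [0.5098, 0.0541, 0.0489]
orientation: [-0.0, 0.112, 0.994, -0.0]
force: [-0.0, -1.1, 0.5]
width: -0.0
finger_force: 0.0
```

move_arm(moves=[[0,0,0.002,0,0,0],[0,0,0.002,0,0,0]])

```text
time_s: 20.58
tcp_pos: [0.51, 0.0541, 0.0472]
orientation: [0.0, 0.112, 0.994, -0.0]
force: [0.6, -0.2, 1.0]
width: -0.001
finger_force: 0.7
```

move_arm(moves=[[0,0,0.002,0,0,0],[0,0,0.002,0,0,0]])

```text
time_s: 20.82
tcp_pos: [0.5099, 0.054, 0.0451]
orientation: [0.0, 0.112, 0.994, -0.0]
force: [0.9, -0.3, 3.1]
width: 0.001
finger_force: 1.0
```

move_arm(moves=[[0,0,0.002,0,0,0],[0,0,0.002,0,0,0]])

```text
time_s: 21.08
tcp_pos: [0.5096, 0.0541, 0.0429]
orientation: [-0.0, 0.112, 0.994, -0.0]
force: [1.4, -0.7, 2.7]
width: -0.002
finger_force: 1.1
```

move_arm(moves=[[0,0,0.002,0,0,0],[0,0,0.002,0,0,0]])

```text
time_s: 21.32
tcp_pos: [0.5094, 0.0541, 0.0408]
orientation: [-0.001, 0.112, 0.994, -0.0]
force: [1.0, -0.0, 2.2]
width: -0.002
finger_force: 1.0
```

move_arm(moves=[[0,0,0.0015,0,0,0],[0,0,0.0015,0,0,0]])

```text
time_s: 21.58
tcp_pos: [0.5095, 0.0541, 0.0396]
orientation: [-0.0, 0.112, 0.994, -0.0]
force: [1.1, 0.2, 5.0]
width: 0.0
finger_force: 2.3
```

move_arm(moves=[[0,0,0.0015,0,0,0],[0,0,0.0015,0,0,0]])

```text
time_s: 21.82
tcp_pos: [0.5097, 0.0541, 0.0386]
orientation: [-0.0, 0.112, 0.994, -0.0]
force: [-0.8, 0.4, 11.6]
width: 0.002
finger_force: 6.0
```

move_arm(moves=[[0,0,0.001,0,0,0],[0,0,0.001,0,0,0]])

```text
time_s: 22.08
tcp_pos: [0.5099, 0.0542, 0.0381]
orientation: [-0.0, 0.112, 0.994, 0.0]
force: [-3.2, -0.2, 19.2]
width: -0.002
finger_force: 9.9
```

move_arm(moves=[[0,0,0.0004,0,0,0],[0,0,0.0004,0,0,0],[0,0,0.0004,0,0,0]])

```text
time_s: 22.45
tcp_pos: [0.5099, 0.0542, 0.0379]
orientation: [0.0, 0.112, 0.994, 0.0]
force: [-4.7, -0.4, 24.0]
width: -0.0
finger_force: 11.9
```

move_arm(moves=[[0,0,-0.02,0,0,0],[0,0,-0.06,0,0,0],[0,0,-0.12,0,0,0],[0,0,-0.15,0,0,0],[0,0,-0.15,0,0,0],[0,0,-0.15,0,0,0]], gripper=0.8)

```text
time_s: 23.2
tcp_pos: [0.5087, 0.0541, 0.1854]
orientation: [-0.002, 0.112, 0.994, -0.0]
force: [-0.2, 0.9, 0.1]
width: 0.8
finger_force: 0.0
```

```bash
python3 - <<'E'
from h import *
s=r.get_state(); C=cam("wrist"); im,d=r.read_camera("wrist"); W=cloud("wrist",d,C); save("w5.png",im)
P=W.reshape(-1,3);P=P[~np.isnan(P).any(1)]
g=P[(np.hypot(P[:,0]-.629,P[:,1]-.159)<.025)&(P[:,2]>.078)]; m=P[(np.hypot(P[:,0]-.629,P[:,1]-.159)<.05)&(abs(P[:,2]-.07)<.004)]
print(len(g),np.median(g,0),g.max(0),g.min(0),"press top",np.median(m[:,2]))
if len(g): print(cv2.minEnclosingCircle((g[:,:2]*1000).astype(np.float32)))
print(s["tcp_pos"]);b=plan(DIE+[0,0,.06],RD);
E
```

```text
728 [0.6211 0.1642 0.0832] [0.6396 0.1768 0.0852] [0.6106 0.1463 0.078 ] press top 0.06866988982530864
((627.8289794921875, 159.962890625), 18.034761428833008)
[0.5087 0.0541 0.1854]
row [-0.0939, 0.1288, 0.0547, -0.0009, -0.0037, -0.0002] rows>=2.7
```

move_arm(moves=[[-0.092,0.129,0.03,0,0,0],[-0.092,0.129,0.03,0,0,0],[-0.092,0.129,0.03,0,0,0],[-0.092,0.129,0.05,0,0,0],[-0.092,0.129,0.05,0,0,0],[-0.092,0.129,0.05,0,0,0]])

```text
time_s: 24.0
tcp_pos: [0.6276, 0.1586, 0.1365]
orientation: [-0.001, 0.113, 0.994, -0.0]
force: [-0.3, 0.6, 0.8]
width: 0.802
finger_force: 0.0
```

```bash
python3 - <<'E'
from h import *
s=r.get_state(); C=cam("wrist"); im,d=r.read_camera("wrist"); W=cloud("wrist",d,C)
P=W.reshape(-1,3);P=P[~np.isnan(P).any(1)]
g=P[(np.hypot(P[:,0]-.629,P[:,1]-.159)<.025)&(P[:,2]>.080)]
print(len(g),cv2.minEnclosingCircle((g[:,:2]*1000).astype(np.float32)))
print(s["tcp_pos"]);plan([.6285,.1592,.0705],RD)
E
```

```text
6758 ((624.9633178710938, 159.99951171875), 22.304784774780273)
[0.6276 0.1586 0.1365]
row [-0.0006, 0.0007, 0.0665, -0.0002, -0.0007, -0.0009] rows>=1.1
```

move_arm(moves=[[-0.0005,0.0005,0.02,0,0,0],[-0.0005,0.0005,0.04,0,0,0],[-0.0005,0.0005,0.055,0,0,0],[-0.0005,0.0005,0.064,0,0,0],[-0.0005,0.0005,0.064,0,0,0]])

```text
time_s: 24.68
tcp_pos: [0.6283, 0.1596, 0.0717]
orientation: [-0.001, 0.112, 0.994, -0.0]
force: [0.3, 0.3, 0.8]
width: 0.804
finger_force: 0.0
```

move_arm(moves=[[0,0,0,0,0,0],[0,0,0,0,0,0],[0,0,0,0,0,0],[0,0,0,0,0,0],[0,0,0,0,0,0],[0,0,0,0,0,0]], gripper=0.2, force=40)

```text
time_s: 25.42
tcp_pos: [0.629, 0.1597, 0.0732]
orientation: [0.0, 0.112, 0.994, 0.0]
force: [-1.8, 0.0, 6.1]
width: 0.399
finger_force: 39.6
```

move_arm(moves=[[0,0,-0.004,0,0,0],[0,0,-0.01,0,0,0],[0,0,-0.016,0,0,0],[0,0,-0.025,0,0,0],[0,0,-0.06,0,0,0],[0,0,-0.1,0,0,0],[0,0,-0.12,0,0,0],[0,0,-0.12,0,0,0]])

```text
time_s: 26.42
tcp_pos: [0.6294, 0.1598, 0.1944]
orientation: [0.001, 0.112, 0.994, 0.0]
force: [0.1, -0.8, -1.0]
width: 0.395
finger_force: 39.9
```

```bash
python3 - <<'E'
from h import *
s=r.get_state(); print(s["tcp_pos"]);plan([.481,-.178,.19],Rtool(-UP,[.028,1,0]))
C=cam("wrist"); im,d=r.read_camera("wrist"); save("w6.png",im)
E
```

```text
[0.6294 0.1598 0.1944]
row [0.0692, -0.3624, 0.0039, 0.0008, 0.0022, -0.1972] rows>=5.9
```

View pics/w6.png

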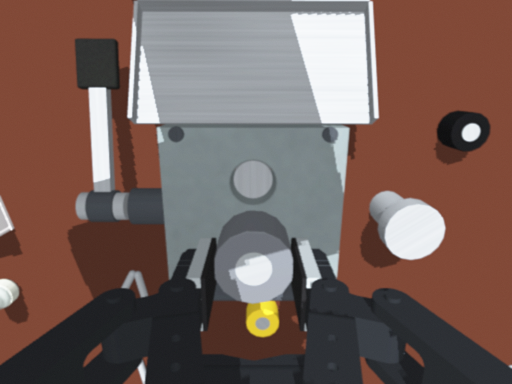

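move_arm(moves=[[0.069,-0.362,0.004,0.0,0.0,-0.197],[0.069,-0.362,0.004,0.0,0.0,-0.197],[0.069,-0.362,0.004,0.0,0.0,-0.197],[0.069,-0.362,0.004,0.0,0.0,-0.197],[0.069,-0.362,0.004,0.0,0.0,-0.197],[0.069,-0.362,0.004,0.0,0.0,-0.197],[0.069,-0.362,0.004,0.0,0.0,-0.197],[0.069,-0.362,0.004,0.0,0.0,-0.197],[0.069,-0.362,0.004,0.0,0.0,-0.197],[0.069,-0.362,0.004,0.0,0.0,-0.197]])

```text
time_s: 27.72
tcp_pos: [0.4809, -0.1769, 0.1885]
orientation: [-0.001, 0.013, 1.0, 0.0]
force: [-0.4, -0.2, -0.7]
width: 0.401
finger_force: 40.1
```

```bash
python3 - <<'E'
from h import *
s=r.get_state(); print(s["tcp_pos"],s["width"]);plan([.481,-.178,.025],Rtool(-UP,[.028,1,0]))
C=cam("wrist"); im,d=r.read_camera("wrist"); W=cloud("wrist",d,C)
for o in r.cut_out("wrist","puck_a")[:4]:
    g=W[o["pixels"]]; print(round(o["p"],2),np.round(o["box"]),np.nanmedian(g,0),np.nanmin(g,0),np.nanmax(g,0))
E
```

```text
[ 0.4809 -0.1769  0.1885] 0.4014096657337615
row [-0.0003, -0.0011, 0.1635, 0.0001, -0.0012, 0.0013] rows>=2.6
0.67 [256. 256.  74.  93.] [ 0.4765 -0.177   0.1982] [ 0.4631 -0.1941  0.0016] [ 0.6348 -0.1404  0.2006]
0.61 [255. 211.  12.   2.] [ 0.5218 -0.1775  0.0095] [ 0.5212 -0.1815  0.0079] [ 0.5225 -0.1735  0.0114]
```

move_arm(moves=[[0,-0.001,0.05,0,0,0],[0,-0.001,0.1,0,0,0],[0,-0.001,0.14,0,0,0],[0,-0.001,0.158,0,0,0],[0,-0.001,0.165,0,0,0],[0,-0.001,0.1685,0,0,0],[0,-0.001,0.1685,0,0,0]])

```text
time_s: 28.7
tcp_pos: [0.4809, -0.179, 0.021]
orientation: [0.0, 0.014, 1.0, -0.0]
force: [0.5, 0.5, -0.1]
width: 0.397
finger_force: 40.1
```

move_arm(moves=[[0,0,0.001,0,0,0],[0,0,0.001,0,0,0]])

```text
time_s: 28.95
tcp_pos: [0.4806, -0.1789, 0.0195]
orientation: [-0.0, 0.014, 1.0, -0.0]
force: [1.0, 1.1, -0.1]
width: 0.393
finger_force: 40.1
```

move_arm(moves=[[0,0,0.001,0,0,0],[0,0,0.001,0,0,0]])

```text
time_s: 29.2
tcp_pos: [0.4806, -0.1789, 0.0187]
orientation: [-0.0, 0.014, 1.0, -0.0]
force: [-2.0, 0.5, 7.7]
width: 0.4
finger_force: 40.9
```

move_arm(moves=[[0,0,-0.0005,0,0,0],[0,0,-0.0005,0,0,0],[0,0,-0.0005,0,0,0],[0,0,-0.0005,0,0,0],[0,0,-0.03,0,0,0],[0,0,-0.08,0,0,0],[0,0,-0.14,0,0,0],[0,0,-0.19,0,0,0],[-0.05,0,-0.25,0,0,0],[-0.05,0,-0.25,0,0,0],[-0.05,0,-0.25,0,0,0],[-0.05,0,-0.25,0,0,0]], gripper=0.65)

```text
time_s: 30.7
tcp_pos: [0.5297, -0.18, 0.2669]
orientation: [-0.001, 0.014, 1.0, 0.0]
force: [0.3, 0.1, -1.0]
width: 0.655
finger_force: 0.0
```

```bash
python3 - <<'E'
from h import *
C=cam("wrist"); im,d=r.read_camera("wrist"); W=cloud("wrist",d,C); save("w7.png",im)
for o in r.cut_out("wrist","puck_a")[:5]:
    g=W[o["pixels"]]; print(round(o["p"],2),np.round(o["box"]),np.nanmedian(g,0),np.nanmax(g,0))
print(r.get_state()["time_s"])
E
```

```text
0.96 [257. 211.  30.  31.] [ 0.5932 -0.1779  0.0284] [ 0.6238 -0.1595  0.0307]
0.96 [254. 114.  34.  32.] [ 0.4804 -0.1793  0.0288] [ 0.4978 -0.1626  0.0319]
0.75 [486. 332.  16.  14.] [0.781  0.1357 0.0169] [0.7917 0.145  0.0262]
0.6 [255. 166.  34.  32.] [ 0.5376 -0.1785  0.0287] [ 0.5631 -0.1612  0.031 ]
30.8
```

View pics/w7.png

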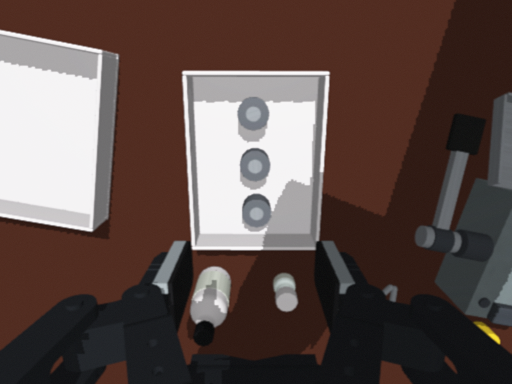

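All three pucks stand flat in the tote at (254,113), (254,165) and (257,212). The bottle at (212,297) and vial at (285,290) are still standing, and the pedal at (465,133) is down.

```bash
python3 -c "from workcell import r; print(r.sign_off())"
```

```text
the job is handed in; nothing more can be done
None
```

All three pucks stand flat in the nearest white tote, the pedal was pushed to its stop at about 24 N, no bystander was moved that I could see, and the job was handed in at about 31 s of the allowed 72 s.

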